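Load a bone plate from the spring-flap dispenser and start the measuring run

ROBOT

A 7-joint arm with a two-finger parallel gripper is mounted at the origin on the work surface. World frame = base frame: x ahead of the robot, y to its left, z up, the work surface at z = 0. Lengths are in m, angles in rad, forces in N, time in s.
With the tool pointing down it reaches from about 0.425 to 0.825 m from the base axis. Payload 3.6 kg.
Tool frame: the origin (TCP) lies on the front face of the gripper's body, between the roots of the fingers; the fingertips stand 73 mm ahead of it and the grasp point (between the pads) lies 54 mm ahead of it; z points along the fingers, y is the line along which they close (so a half turn about z gives the same grasp; the last joint's range is limited). The gripper opens to 85 mm and grips with 20 to 120 N. Pads are 22 mm wide; open, the fingers measure 114 mm over their backs; the gripper's body (76 mm by 85 mm) begins 54 mm behind the grasp point. The pads swing forward as they close: fully open they stand 13 mm farther back than shut.
Start: joints at [1.296, 0.615, -0.013, 1.423, 0.008, 1.103, -0.04], TCP at [0.159, -0.63, 0.304] pointing down, gripper open.
Joint ranges: [-3.12, 3.12], [-0.3, 2.06], [-1.34, 1.32], [0.26, 2.42], [-1.36, 4.5], [0.01, 1.98], [-2.84, 2.84]. Speed limits (rad/s): [2.79, 2.79, 3.14, 3.14, 3.14, 3.14, 3.14].

INTERFACE

Orientations are given as [roll, pitch, yaw] about the fixed x, y, z axes, in that order (R = Rz(yaw) Ry(pitch) Rx(roll)).
In Python, from bench import bot gives the robot as it stands.
- The arm moves only by the tool apply_moves, never from a script. Its argument "series" is a list of rows, each a list of 2 entries, a list of its own where there are three numbers: the shift along the tool's x, y, z each as a share of 100 mm, from -1 to 1, then the turn, a rotation vector about the tool's x, y, z each as a share of 5 degrees, from -1 to 1. A call has 1 to 5 rows; each row shifts and turns the commanded pose from where the row before left it, along the tool's axes as they then stand; what a row does not reach is not made up. A row lasts 1/8 s, in which the tool goes at most 62.5 mm and 10.7 degrees, less where a joint would pass 70% of its speed; a pose out of reach is approached as far as the arm can. A call with a number of a shift or a turn outside -1 to 1 is refused whole. A call with a gripper value outside its range is refused whole. "claw" is the opening, from 0 (shut) to 1 (fully open), set as the call begins (left out, the last holds). The fingers move at their own pace and stop on an object; the grip force is fixed at half the most. Time passes only in rows, so rows that do not move let the fingers close. It gives the time, the measured TCP pose, the force, the opening and the grip force at its end, in the units of the state.
- bot.observe(): the state, without advancing time (a new reading comes with each control period).
- bot.capture(name): name is "side" or "top" or "wrist"; returns the picture (480x640x3 uint8, red, green, blue); there is no depth.
- bot.camera_params(name): a dict with "fx", "fy", "cx", "cy" (pixels), "dist_coeffs" ([k1, k2, p1, p2, k3] as OpenCV has them; the pictures are not rectified), "R" (3x3) and "t" (3): a world point X has camera coordinates R X + t; the wrist camera has in their place "T_tool_cam" (4x4, takes a point from camera to tool coordinates, whose origin is the TCP and whose axes are the flange's). Camera axes: x right, y down, z forward; pixel columns grow to the right and rows downward; lengths in m; the calibration is good to about 2 mm. A picture is of the moment at which its call begins: read the wrist's pose just before it. camera_params takes no time and is no camera call.
- bot.finish_job(): hands the job in; it is judged then, once.
Trained networks look in the newest picture that a camera, given by its name, has taken for a name from the list of things; names that differ only in an ending like _2 or _b are one class to them, and where a whole thing is asked for, a point or a joint stands for the part that bears it (a point fixed in the world has none). Each returns a list of dicts, best first, with "p" (0 to 1); they miss things now and then, are a little off and sometimes report something else, mostly with a low value. They report only what shows in the picture. A call takes as long as a camera call.
- bot.recognise(label, camera): "xy" ([column, row] in pixels, amid what is visible of it).
- bot.trace(label, camera): "pixels" (480x640 bool, what is visible of it) and "xy" ([column, row] in pixels, amid what is visible of it).
- bot.pinpoint(label, camera): "xy" ([column, row] in pixels: a listed point, or the origin of a listed thing).
The state is a dict: "clock": time; "joints": joint angles; "qd": joint speeds; "effort": joint torques, N m; "eef_pos": TCP position; "tool_rot": TCP orientation; "wrist_force": force on the tool from outside, world axes, zero at the start; "torque": the same for the moment, N m; "finger_gap": finger opening in m; "grip_force": force on a finger pad.
Only numpy, scipy, OpenCV 4.12 (cv2) and the standard library are available. Lean on these libraries where they do the work, as an engineer would, in place of code of your own. Each camera call takes 0.05 s, during which the arm holds its last target. There are 200 camera calls.

TASK

Take the bone plate out of the dispenser's pick-up bay: push the spring flap down into the bay, hold it back while you grip the plate, and lift the plate out. Set the plate down gently, flat on the middle of the measuring stage's glass and parallel to the stage's long sides, and let go of it; then start the run by turning the console's key clockwise to its stop for half a second and letting it spring back. Leave the other loose things where they are.

Things in the scene. Friction and masses are not known exactly. Their poses are not given: they have to be found in the camera images.
- dispenser: Fixed white metal dispenser, 118 mm wide (x), 450 mm long (y). Origin on the bench under the centre of its pick-up bay; x across the plate, away from the flap's hinge; y along the plate, to the magazine; z up. The magazine (four posts round a stack of plates, 172 mm high, a pusher behind it) begins at y = +88 mm. Bay floor 10 mm, rims up to 74 mm above the bench (hinge 79 mm).
- bay (a point): Centre between the tops of the two white rests that carry the plate, 22 mm above the bench, 52 mm below the shut flap; axes as the dispenser's. From here the rests (18 mm long, cheeks 4 mm higher beside the plate) lie at y = +-45 mm; between them fingers have free room down to 10 mm above the bench. Inner walls: x = -56 and +48 mm (this one 60 mm high), y = +-82 mm.
- flap (a joint): Clear steel-edged flap over the plate, 57 mm wide (x), 152 mm long (y), 4 mm thick; 0 = shut and level, swings only down into the bay, 1.5 rad = hanging. Its spring (0.03 N m shut, 0.10 N m at 1.5) shuts it. It passes the lying plate without touching. A finger pushed straight down beside the plate opens it (about 1.2 rad) and holds it back while gripping and lifting.
- flap_edge (a point): Middle of the flap's free edge. Shut, it is at the dispenser's x = +5 mm, 74 mm up; the hinge line runs along y at x = -52 mm, 74 mm up. Between this edge and the far wall (x = +48 mm) the bay is open: a slot for the other finger.
- plate: Gold-anodised titanium bone plate lying flat in the bay under the flap, about along the dispenser's y: 130 mm long (own x), 20 mm wide (own y), 8 mm thick, round ends, six holes; about 0.09 kg. Origin at the centre of its underside, z up. Grip it across its 20 mm width at its middle, with the finger tips about 2 mm above its underside so that it can be set flat on the glass.
- stage: Fixed measuring stage, 270 mm (x) by 340 mm (y), long sides along its y; metal frame round a flush glass pane. Origin on the bench under its centre; its top is 90 mm above the bench.
- glass (a point): Middle of the upper face of the stage's glass (glass 180 mm in x by 240 mm in y); axes as the stage's.
- console: Fixed console box with the key switch; origin on the bench under the key's axis. Box from x = -50 to +120 mm and y = +-45 mm, top 44 mm up, lock collar to 51 mm; a red mushroom button 67 mm up stands at x = +92 mm. z up.
- key (a joint): Key in the console, turning about a vertical axis: 0 = at rest (run), grows clockwise seen from above, stop at 1.05 rad (start); a spring (0.025 N m at rest, 0.08 N m at the stop) brings it back when let go.
- key_head (a point): Centre of the key's black head, on the turning axis, 74 mm above the bench. The head is a flat upright slab 9 mm thick, 38 mm wide and 30 mm high (59 to 89 mm above the bench); at rest its thickness lies along the console's x and its width along the console's y.
- t_plate: Bystander: gold T-shaped bone plate, 90 mm long, lying on the bench between robot and console.
- ring_gauge: Bystander: steel ring gauge, 72 mm diameter, 22 mm high, on the bench in front of the dispenser.
- calliper: Bystander: calliper, 235 mm long, at the back of the bench.
- lens_cleaner: Bystander: white bottle, 48 mm diameter, 120 mm high, behind the dispenser.
- loupe: Bystander: black loupe, 44 mm diameter, 49 mm high, behind the dispenser.
- glass_scale: Bystander: flat dark calibration scale, 60 by 36 by 4 mm, on the stage's frame at its end away from the dispenser.
- screwdriver: Bystander: screwdriver, 170 mm long, on the bench between robot and stage.

How it is judged:
By the outcome, as a careful person would: the job done as asked, in the order asked, and still so for the second after the job is handed in, with the robot touching nothing.
It also fails if it takes over 59 s, if anything falls off the work surface, if the arm or the gripper's body presses on something with over 40 N, if the wrist force passes 120 N, or if a joint passes its speed limit or range.

## Working session

There is one attempt and no reset: what is moved stays moved. The work goes in short steps, Python scripts to look and compute and a tool call to move; the robot and the scene stay as the last step left them, time stands still between calls to the robot, and variables do not carry over. Pictures are saved under pics/ and viewed, at most 14 in all, crops included, and the job is handed in when it is done.

Besides the shell and the picture viewer there is one more tool, called after "Request:" as name(argument=value, ...), one argument or row to a line, values as JSON. apply_moves: Moves the arm, as the interface text tells. Its arguments: {"type":"object","properties":{"series":{"type":"array","items":{"type":"array"}},"claw":{"type":"number"}},"required":["series"]}

```bash
mkdir -p pics
cat > h.py <<'E'
import numpy as np, cv2
from bench import bot
from scipy.spatial.transform import Rotation as Ro
def cam(n,s=None):
    c=bot.camera_params(n); K=np.array([[c['fx'],0,c['cx']],[0,c['fy'],c['cy']],[0,0,1.]]); d=np.array(c['dist_coeffs'],float)
    if 'R' in c: R=np.array(c['R']);t=np.array(c['t'])
    else:
        s=s or bot.observe(); T=np.eye(4);T[:3,:3]=Ro.from_euler('xyz',s['tool_rot']).as_matrix();T[:3,3]=s['eef_pos']
        M=np.linalg.inv(T@np.array(c['T_tool_cam']));R=M[:3,:3];t=M[:3,3]
    return K,d,R,t
def back(n,uv,z,s=None):
    "pixels -> world points at height z"
    K,d,R,t=cam(n,s); p=cv2.undistortPoints(np.array(uv,float).reshape(-1,1,2),K,d)[:,0]
    r=np.c_[p,np.ones(len(p))]@R; o=-R.T@t
    return o+r*((z-o[2])/r[:,2])[:,None]
def proj(n,X,s=None):
    K,d,R,t=cam(n,s); return cv2.projectPoints(np.array(X,float).reshape(-1,1,3),cv2.Rodrigues(R)[0],t,K,d)[0][:,0]
def shot(n,f):
    s=bot.observe(); im=bot.capture(n); cv2.imwrite(f'pics/{f}.png',im[:,:,::-1]); return s,im
E
python3 - <<'E'
from h import *
print(bot.observe())
ims=[]
for n in('top','side'):
    s,im=shot(n,n+'0'); K,d,R,t=cam(n); print(n,-R.T@t,K[0,0]); ims.append(im)
    for l,z in(('dispenser',0),('bay',.022),('flap_edge',.074),('plate',.022),('stage',0),('glass',.09),('console',0),('key_head',.074)):
        r=bot.pinpoint(l,n)
        for q in r[:1]: print(n,l,round(q['p'],2),np.round(q['xy'],1),back(n,q['xy'],z)[0].round(4))
E
```

```text
{'clock': 0.0, 'joints': array([ 1.29650291,  0.61593146, -0.01262409,  1.42493317,  0.00808446,
        1.10340287, -0.04038662]), 'qd': array([-1.56753697e-04, -5.49088183e-04, -9.42560906e-04, -4.32993939e-04,
        1.13962729e-03,  9.11530519e-05,  7.42490031e-04]), 'effort': array([ 1.13670101e-04, -4.69214451e+01,  2.59005167e-01, -1.71037710e+01,
        9.89858760e-03,  9.58582648e-03,  1.56295550e-05]), 'eef_pos': array([ 0.15929545, -0.62956839,  0.30271858]), 'tool_rot': array([-3.13896758e+00,  2.07308539e-05,  2.47872880e-01]), 'wrist_force': array([ 0.20867957,  0.07777361, -1.34218959]), 'torque': array([ 0.01085321, -0.02830057, -0.00786918]), 'grip_force': 0.0, 'finger_gap': 0.08567744775095733}
top [ 0.48481788 -0.05666     1.15316012] 488.6973672796
top dispenser 0.6 [171.5 267.2] [0.5291 0.2803 0.    ]
top bay 0.67 [166.5 264.1] [0.5356 0.2856 0.022 ]
top flap_edge 0.81 [159.2 264.9] [0.5318 0.2861 0.074 ]
top plate 0.46 [167.1 267.9] [0.5268 0.2841 0.022 ]
top stage 0.75 [403.4 246.8] [ 0.5679 -0.2697  0.    ]
top glass 0.8 [410.4 244.2] [ 0.5668 -0.2687  0.09  ]
top console 0.91 [270.8 242.5] [0.5836 0.0447 0.    ]
top key_head 0.41 [269.8 241.5] [0.5795 0.0404 0.074 ]
side [0.32427003 0.83446554 0.5943333 ] 455.92481147837094
side dispenser 0.88 [284.8 381.7] [0.5362 0.2786 0.    ]
side bay 0.59 [283.7 372.3] [0.5374 0.2782 0.022 ]
side flap_edge 0.67 [281.3 352.7] [0.5367 0.2859 0.074 ]
side stage 0.89 [339.5 238.9] [ 0.5619 -0.2808  0.    ]
side glass 0.92 [335.8 214. ] [ 0.5668 -0.2497  0.09  ]
side console 0.76 [295.1 300.2] [0.5935 0.035  0.    ]
side key_head 0.51 [285.3 369.3] [0.5177 0.3216 0.074 ]
```

View pics/top0.png

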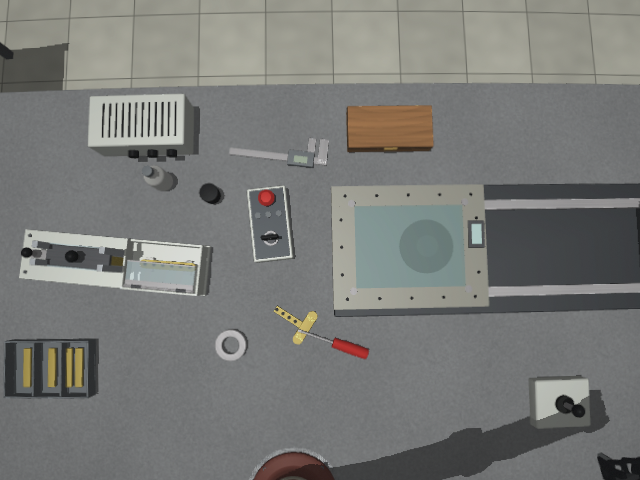

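View pics/side0.png

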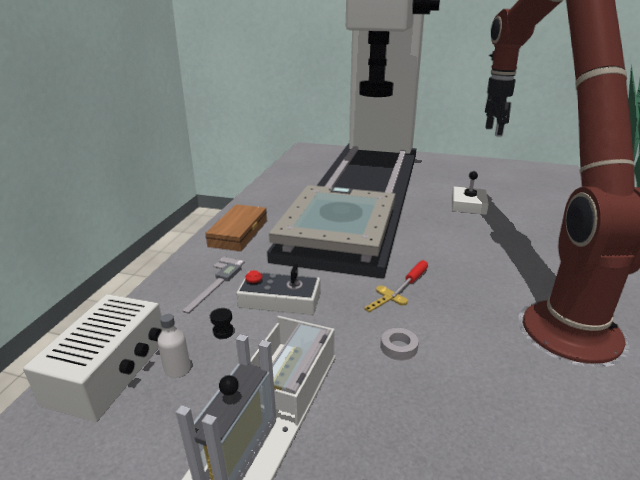

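Top view: the bay is at about (166,265) with its magazine to the left (+y), so the flap's hinge is on the robot side. The key is at (270,240) and the glass at (410,246). Next I move above the dispenser.

```bash
cat >> h.py <<'E'
def plan(wps,s=None):
    "wps: (x,y,z,yaw,nrows); prints rows in tool units, tool down"
    s=s or bot.observe(); p=np.array(s['eef_pos']); R=Ro.from_euler('xyz',s['tool_rot'])
    for x,y,z,yaw,n in wps:
        tgt=Ro.from_euler('xyz',[np.pi,0,yaw]); rows=[]
        for k in range(n,0,-1):
            d=R.inv().apply((np.array([x,y,z])-p)/k)/.1; w=np.degrees((R.inv()*tgt).as_rotvec())/k/5
            d=d.round(2);w=w.round(2)
            p=p+R.apply(d*.1); R=R*Ro.from_rotvec(np.radians(w*5)); rows.append([(d+0).tolist(),(w+0).tolist()])
        for r in rows: print(r,end=', ')
        print('\n->',p.round(4),R.as_euler('xyz').round(3))
E
python3 - <<'E'
from h import *
print(np.round(bot.camera_params('wrist')['T_tool_cam'],3))
plan([(.43,-.40,.32,.6,7),(.52,-.08,.32,1.05,6),(.52,.25,.30,1.49,7)])
E
```

```text
[[-0.001 -0.962 -0.274  0.069]
 [ 1.    -0.    -0.002  0.   ]
 [ 0.002 -0.274  0.962 -0.07 ]
 [ 0.     0.     0.     1.   ]]
[[0.46, -0.22, -0.02], [0.0, 0.0, -0.58]], [[0.47, -0.2, -0.02], [0.0, 0.0, -0.58]], [[0.47, -0.18, -0.02], [0.0, 0.0, -0.58]], [[0.48, -0.15, -0.03], [0.0, 0.0, -0.57]], [[0.49, -0.13, -0.02], [0.0, 0.0, -0.58]], [[0.5, -0.1, -0.03], [0.0, 0.0, -0.57]], [[0.5, -0.08, -0.02], [0.0, 0.0, -0.58]], 
-> [ 0.4301 -0.4004  0.3199] [ 3.142 -0.     0.6  ]
[[0.43, -0.36, 0.0], [0.0, 0.0, -0.86]], [[0.45, -0.32, 0.0], [0.0, 0.0, -0.86]], [[0.47, -0.29, 0.0], [0.0, 0.0, -0.86]], [[0.49, -0.25, 0.0], [0.0, 0.0, -0.86]], [[0.51, -0.21, 0.0], [0.0, 0.0, -0.86]], [[0.53, -0.18, 0.0], [0.0, 0.0, -0.85]], 
-> [ 0.5198 -0.0801  0.3199] [ 3.142 -0.     1.05 ]
[[0.41, -0.23, 0.03], [0.0, 0.0, -0.72]], [[0.42, -0.21, 0.03], [0.0, 0.0, -0.72]], [[0.44, -0.18, 0.03], [0.0, 0.0, -0.72]], [[0.45, -0.15, 0.03], [0.0, 0.0, -0.72]], [[0.45, -0.13, 0.03], [0.0, 0.0, -0.72]], [[0.46, -0.1, 0.02], [0.0, 0.0, -0.72]], [[0.47, -0.07, 0.03], [0.0, 0.0, -0.72]], 
-> [0.5198 0.2503 0.2999] [ 3.142 -0.     1.49 ]
```

Request:
apply_moves(
  series=[
    [[0.46,-0.22,-0.02],[0,0,-0.58]],
    [[0.47,-0.2,-0.02],[0,0,-0.58]],
    [[0.47,-0.18,-0.02],[0,0,-0.58]],
    [[0.48,-0.15,-0.03],[0,0,-0.57]],
    [[0.49,-0.13,-0.02],[0,0,-0.58]],
  ],
)

```text
clock: 1.52
eef_pos: [0.3537, -0.4651, 0.3153]
tool_rot: [3.141, -0.0, 0.501]
wrist_force: [-0.0, -0.4, -0.0]
finger_gap: 0.0854
grip_force: 0.0
```

Request:
apply_moves(
  series=[
    [[0.5,-0.1,-0.03],[0,0,-0.57]],
    [[0.5,-0.08,-0.02],[0,0,-0.58]],
    [[0.43,-0.36,0],[0,0,-0.86]],
    [[0.45,-0.32,0],[0,0,-0.86]],
    [[0.47,-0.29,0],[0,0,-0.86]],
  ],
)

```text
clock: 2.15
eef_pos: [0.4755, -0.2383, 0.3202]
tool_rot: [3.141, -0.0, 0.828]
wrist_force: [0.7, 0.9, 0.5]
finger_gap: 0.0854
grip_force: 0.0
```

Request:
apply_moves(
  series=[
    [[0.49,-0.25,0],[0,0,-0.86]],
    [[0.51,-0.21,0],[0,0,-0.86]],
    [[0.53,-0.18,0],[0,0,-0.85]],
    [[0.41,-0.23,0.03],[0,0,-0.72]],
    [[0.42,-0.21,0.03],[0,0,-0.72]],
  ],
)

```text
clock: 2.78
eef_pos: [0.5202, 0.0155, 0.3141]
tool_rot: [3.141, -0.0, 1.178]
wrist_force: [1.1, 0.7, -0.8]
finger_gap: 0.0855
grip_force: 0.0
```

Request:
apply_moves(
  series=[
    [[0.44,-0.18,0.03],[0,0,-0.72]],
    [[0.45,-0.15,0.03],[0,0,-0.72]],
    [[0.45,-0.13,0.03],[0,0,-0.72]],
    [[0.46,-0.1,0.02],[0,0,-0.72]],
    [[0.47,-0.07,0.03],[0,0,-0.72]],
  ],
  claw=0.45,
)

```text
clock: 3.4
eef_pos: [0.52, 0.2516, 0.3001]
tool_rot: [3.141, -0.0, 1.491]
wrist_force: [0.6, 0.1, 0.0]
finger_gap: 0.0386
grip_force: 0.0
```

Request:
apply_moves(
  series=[
    [[0,0,0],[0,0,0]],
    [[0,0,0],[0,0,0]],
  ],
)

```text
clock: 3.65
eef_pos: [0.52, 0.2495, 0.2998]
tool_rot: [3.141, 0.001, 1.489]
wrist_force: [-0.5, -0.6, -0.1]
finger_gap: 0.0386
grip_force: 0.0
```

Run:
```python
from h import *
s,im=shot('wrist','w1'); print(s['clock'],s['eef_pos'],s['tool_rot'],s['finger_gap'],s['joints'].round(2))
for l,z in(('bay',.022),('flap_edge',.074),('plate',.022),('dispenser',0)):
    for q in bot.pinpoint(l,'wrist')[:2]: print(l,round(q['p'],2),np.round(q['xy'],1),back('wrist',q['xy'],z,s)[0].round(4))
for q in bot.trace('plate','wrist')[:1]:
    m=q['pixels'];v,u=np.nonzero(m);P=back('wrist',np.c_[u,v],.03,s)[:,:2];r=cv2.minAreaRect((P*1000).astype(np.float32));print(q['p'],len(u),r)
    o=im.copy();o[m]=o[m]//2+np.array([128,0,0],np.uint8);cv2.imwrite('pics/w1m.png',o[:,:,::-1])
```

```text
3.65 [0.52001578 0.24954896 0.29978398] [3.14147566e+00 1.22434947e-03 1.48887405e+00] 0.03856912614898208 [-0.21  0.54 -0.44  1.64  0.26  1.03 -0.81]
bay 0.91 [326.2 168.3] [0.5305 0.2812 0.022 ]
flap_edge 0.65 [337.2 174.5] [0.5379 0.2814 0.074 ]
plate 0.63 [327.6 168.5] [0.5317 0.2809 0.022 ]
dispenser 0.88 [326.9 162.1] [0.5319 0.2846 0.    ]
0.9 489 ((541.9885864257812, 280.4733581542969), (119.0356674194336, 4.675412654876709), 84.26902770996094)
```

View pics/w1m.png

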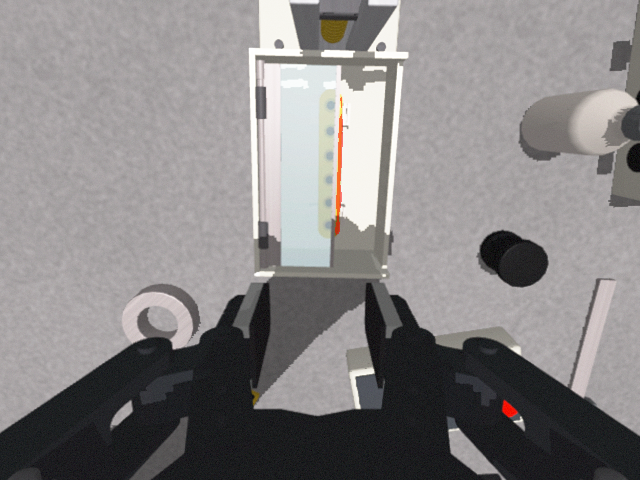

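The flap hides most of the plate. It shows through at cols 319–341, rows 90–238, with holes running from about (331,105) to (329,225). I'll refine its pose using the holes and the rim.

Run:
```python
from h import *
im=cv2.imread('pics/w1.png'); c=cv2.resize(im[40:290,240:420],None,fx=3.2,fy=2.4*1.0,interpolation=cv2.INTER_CUBIC)
cv2.imwrite('pics/w1c.png',c)
P=back('wrist',[(331,105),(329,225),(340,97),(337,235),(319,165),(341,165),(330,91),(328,237)],.030);print(P.round(4))
P=back('wrist',[(332,268),(339,62),(389,276),(402,58)],.074);print(P.round(4))
```

```text
[[0.5387 0.334  0.03  ]
 [0.5292 0.2302 0.03  ]
 [0.5467 0.3396 0.03  ]
 [0.5359 0.22   0.03  ]
 [0.5246 0.2852 0.03  ]
 [0.5438 0.2836 0.03  ]
 [0.5387 0.345  0.03  ]
 [0.5274 0.2188 0.03  ]]
[[0.5285 0.2048 0.074 ]
 [0.5448 0.3601 0.074 ]
 [0.5751 0.1938 0.074 ]
 [0.5894 0.3588 0.074 ]]
```

View pics/w1c.png

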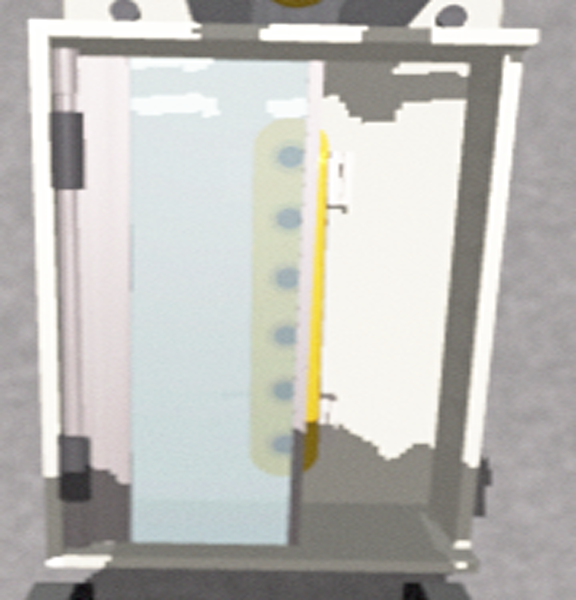

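Run:
```python
from h import *
plan([(.5327,.274,.20,1.479,3),(.5327,.274,.135,1.479,2),(.5327,.274,.097,1.479,3)])
```

```text
[[0.09, 0.03, 0.33], [0.0, 0.0, 0.03]], [[0.08, 0.04, 0.34], [0.0, 0.0, 0.03]], [[0.09, 0.03, 0.33], [0.0, 0.0, 0.04]], 
-> [0.5324 0.2741 0.2001] [3.141 0.    1.479]
[[0.0, 0.0, 0.33], [0.0, 0.0, 0.0]], [[0.0, 0.0, 0.32], [0.0, 0.0, 0.0]], 
-> [0.5324 0.2741 0.1351] [3.141 0.    1.479]
[[0.0, 0.0, 0.13], [0.0, 0.0, 0.0]], [[0.0, 0.0, 0.13], [0.0, 0.0, 0.0]], [[0.0, 0.0, 0.12], [0.0, 0.0, 0.0]], 
-> [0.5324 0.2741 0.0971] [3.141 0.    1.479]
```

Request:
apply_moves(
  series=[
    [[0.09,0.03,0.33],[0,0,0.03]],
    [[0.08,0.04,0.34],[0,0,0.03]],
    [[0.09,0.03,0.33],[0,0,0.04]],
    [[0,0,0.2],[0,0,0]],
    [[0,0,0],[0,0,0]],
  ],
)

```text
clock: 4.58
eef_pos: [0.5314, 0.2743, 0.1784]
tool_rot: [-3.139, 0.002, 1.48]
wrist_force: [1.1, -0.4, -0.2]
finger_gap: 0.0386
grip_force: 0.0
```

Run:
```python
from h import *
s,_=shot('wrist','w2'); a=cv2.imread('pics/w2.png'); shot('side','s2'); b=cv2.imread('pics/s2.png')
print(s['eef_pos'],s['tool_rot'])
b=cv2.resize(b[220:460,180:420],(480,480)); a=cv2.resize(a,(640,480))[:, 160:480]
cv2.imwrite('pics/c2.png',np.hstack([a,b]))
```

```text
[0.53136416 0.27432824 0.1784029 ] [-3.13850290e+00  2.45802766e-03  1.48029006e+00]
```

View pics/c2.png

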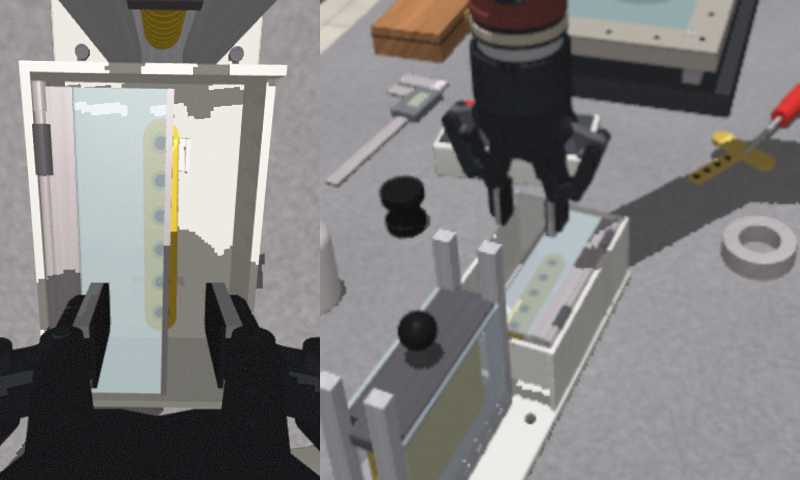

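The fingers straddle the plate's line (hole column about 320, fingers about 268 and 365) and there's no camera housing near the magazine, so I descend and grip.

Request:
apply_moves(
  series=[
    [[0,0,0.25],[0,0,0]],
    [[0,0,0.22],[0,0,0]],
    [[0,0,0.17],[0,0,0]],
    [[0,0,0.12],[0,0,0]],
    [[0,0,0.05],[0,0,0]],
  ],
)

```text
clock: 5.3
eef_pos: [0.5326, 0.2754, 0.099]
tool_rot: [3.14, -0.001, 1.481]
wrist_force: [1.1, 0.2, 2.0]
finger_gap: 0.0381
grip_force: 0.8
```

Request:
apply_moves(
  series=[
    [[0,0,0],[0,0,0]],
    [[0,0,0],[0,0,0]],
  ],
)

```text
clock: 5.55
eef_pos: [0.5327, 0.2753, 0.0994]
tool_rot: [3.14, -0.001, 1.48]
wrist_force: [2.7, 0.3, 0.7]
finger_gap: 0.0386
grip_force: 0.9
```

Run:
```python
from h import *
s,_=shot('wrist','w3'); a=cv2.imread('pics/w3.png'); shot('side','s3'); b=cv2.imread('pics/s3.png')
print(s['eef_pos'],s['tool_rot'])
b=cv2.resize(b[260:420,200:360],(480,480)); a=a[:, 160:480]
cv2.imwrite('pics/c3.png',np.hstack([a,b]))
```

```text
[0.53272287 0.2753097  0.09937861] [ 3.13994522e+00 -6.45205048e-04  1.48048723e+00]
```

View pics/c3.png

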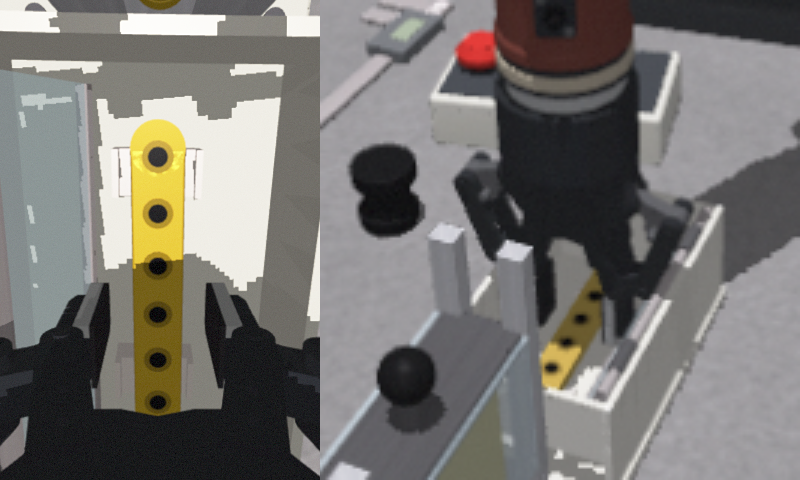

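The flap is held back by the left finger, and the plate is clear and centred (holes in col about 318, rows 157–402). I close on it, then measure its centre.

Request:
apply_moves(
  series=[
    [[0,0,0.025],[0,0,0]],
    [[0,0,0],[0,0,0]],
  ],
)

```text
clock: 5.9
eef_pos: [0.5334, 0.2756, 0.0972]
tool_rot: [3.138, -0.002, 1.48]
wrist_force: [5.0, -0.9, 3.3]
finger_gap: 0.0386
grip_force: 0.8
```

Request:
apply_moves(
  claw=0.0,
  series=[
    [[0,0,0],[0,0,0]],
    [[0,0,0],[0,0,0]],
    [[0,0,0],[0,0,0]],
    [[0,0,0],[0,0,0]],
  ],
)

```text
clock: 6.4
eef_pos: [0.5312, 0.2755, 0.0967]
tool_rot: [-3.14, 0.0, 1.482]
wrist_force: [0.0, 0.1, 5.3]
finger_gap: 0.0177
grip_force: 60.4
```

Run:
```python
from h import *
s=dict(bot.observe()); print(s['eef_pos'],s['tool_rot'],s['finger_gap'],s['grip_force'])
s3=dict(s);s3['eef_pos']=np.array([.53272,.27531,.09938]);s3['tool_rot']=np.array([3.13995,-.0006,1.4805])
P=back('wrist',[(318,157),(318,402),(318,121)],.030,s3);print(P.round(4), P[:2].mean(0))
R=Ro.from_euler('xyz',s3['tool_rot']); print(R.inv().apply(P-s3['eef_pos']).round(4))
plan([(.533,.275,.26,1.48,4)],s)
```

```text
[0.53117252 0.27551919 0.09669369] [-3.14039907e+00  4.75560220e-04  1.48152095e+00] 0.01768794185457758 60.43925312580541
[[0.5383 0.3337 0.03  ]
 [0.5289 0.2306 0.03  ]
 [0.5394 0.346  0.03  ]] [0.5336126  0.28216725 0.03      ]
[[ 0.0586  0.0002  0.0694]
 [-0.0449  0.0001  0.0694]
 [ 0.0709  0.0002  0.0694]]
[[0.0, 0.0, -0.41], [0.0, 0.0, 0.0]], [[0.0, 0.01, -0.41], [0.0, 0.0, 0.01]], [[0.0, 0.0, -0.41], [-0.01, 0.0, 0.0]], [[0.0, 0.01, -0.4], [0.0, 0.01, 0.01]], 
-> [0.5333 0.2754 0.2597] [-3.141 -0.     1.48 ]
```

Request:
apply_moves(
  series=[
    [[0,0,-0.1],[0,0,0]],
    [[0,0,-0.2],[0,0,0]],
    [[0,0,-0.3],[0,0,0]],
    [[0,0,-0.4],[0,0,0]],
    [[0,0,-0.4],[0,0,0]],
  ],
)

```text
clock: 7.02
eef_pos: [0.5304, 0.2752, 0.237]
tool_rot: [-3.138, 0.002, 1.482]
wrist_force: [1.1, 0.1, -1.0]
finger_gap: 0.0179
grip_force: 59.0
```

Request:
apply_moves(
  series=[
    [[0,0,-0.2],[0,0,0]],
    [[0,0,0],[0,0,0]],
  ],
)

```text
clock: 7.28
eef_pos: [0.5314, 0.2759, 0.2577]
tool_rot: [3.141, -0.001, 1.482]
wrist_force: [-1.0, 0.3, -1.8]
finger_gap: 0.0175
grip_force: 59.0
```

Run:
```python
from h import *
s,_=shot('wrist','w4'); a=cv2.imread('pics/w4.png'); shot('side','s4'); b=cv2.imread('pics/s4.png')
print(s['eef_pos'],s['tool_rot'],s['finger_gap'],s['grip_force'],s['wrist_force'])
shot('top','t4')
for n in('top','side'):
  for l,z in(('glass',.09),('stage',0.),('key_head',.074),('console',0)):
    for q in bot.pinpoint(l,n)[:1]: print(n,l,round(q['p'],2),np.round(q['xy'],1),back(n,q['xy'],z)[0].round(4))
# glass quad in the top picture
for q in bot.trace('stage','top')[:1]:
    m=q['pixels'].astype(np.uint8);v,u=np.nonzero(m);P=back('top',np.c_[u,v],.09)[:,:2];print(q['p'],cv2.minAreaRect((P*1000).astype(np.float32)))
b=cv2.resize(b[200:440,180:420],(480,480)); cv2.imwrite('pics/c4.png',np.hstack([a[:,160:480],b]))
```

```text
[0.53144025 0.27587972 0.25769179] [ 3.14065728e+00 -1.37133391e-03  1.48169317e+00] 0.01747001940976755 59.00890588760376 [-1.00447146  0.29272058 -1.82768421]
top glass 0.61 [409.6 246.3] [ 0.5622 -0.2667  0.09  ]
top stage 0.86 [403.3 246.5] [ 0.5686 -0.2694  0.    ]
top key_head 0.6 [270.4 237.2] [0.5891 0.039  0.074 ]
top console 0.62 [269.2 239.1] [0.5917 0.0484 0.    ]
side glass 0.97 [337.2 213.7] [ 0.5636 -0.2526  0.09  ]
side stage 0.65 [333.6 240.7] [ 0.5755 -0.266   0.    ]
side key_head 0.38 [399.3 344.8] [0.3467 0.2166 0.074 ]
side console 0.66 [283.3 372.9] [0.5458 0.2584 0.    ]
0.86 ((563.83837890625, -265.56396484375), (275.4775390625, 344.2247009277344), 0.04788528010249138)
```

View pics/c4.png

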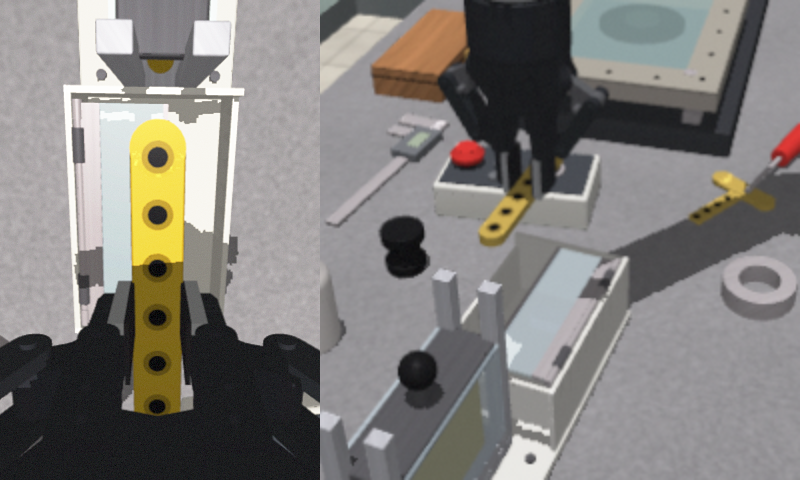

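Lifted cleanly, with the plate level and the flap shut again. Next I measure the glass's centre and angle, and plan the transfer.

Run:
```python
from h import *
im=cv2.imread('pics/t4.png'); h=cv2.cvtColor(im,cv2.COLOR_BGR2HSV)
print(h[225,375],h[246,425],h[200,345],h[300,345])
m=((h[...,0]>80)&(h[...,0]<105)&(h[...,1]>30)).astype(np.uint8); m[:,:335]=0; m[:180]=0; m[310:]=0;m[:,466:]=0
m=cv2.morphologyEx(m,cv2.MORPH_OPEN,np.ones((5,5)))
v,u=np.nonzero(m);print(len(u),u.min(),u.max(),v.min(),v.max())
P=back('top',np.c_[u,v],.09)[:,:2];r=cv2.minAreaRect((P*1000).astype(np.float32));print(r)
# edge line fits: left/right/top/bottom edges of mask
for name,pts in(('L',[(np.nonzero(m[y])[0][0]-.5,y) for y in range(215,280)]),('R',[(np.nonzero(m[y])[0][-1]+.5,y) for y in range(215,280)]),('T',[(x,np.nonzero(m[:,x])[0][0]-.5) for x in range(365,455)]),('B',[(x,np.nonzero(m[:,x])[0][-1]+.5) for x in range(365,455)])):
    Q=back('top',pts,.09)[:,:2].astype(np.float32);vx,vy,x0,y0=cv2.fitLine(Q,cv2.DIST_HUBER,0,.01,.01).ravel();print(name,np.degrees(np.arctan2(vy,vx)).round(2),x0.round(4),y0.round(4))
cv2.imwrite('pics/t4c.png',cv2.resize(im[170:330,240:500],None,fx=3,fy=3))
plan([(.55,.02,.26,1.53,5),(.565,-.272,.26,1.571,5)])
```

```text
[ 86  34 164] [ 87  37 139] [ 30  16 175] [ 33  17 185]
7970 355 463 206 287
((563.1860961914062, -265.0218200683594), (234.77769470214844, 176.76133728027344), 89.8375473022461)
L -1.07 0.5559 -0.148
R -0.44 0.5512 -0.3815
T -89.74 0.6512 -0.27
B -89.93 0.4748 -0.2877
[[-0.51, 0.08, -0.01], [0.0, 0.0, -0.11]], [[-0.51, 0.08, -0.01], [0.0, 0.0, -0.11]], [[-0.5, 0.07, -0.01], [0.0, 0.0, -0.11]], [[-0.51, 0.07, 0.0], [0.0, 0.0, -0.12]], [[-0.5, 0.06, -0.01], [0.0, 0.0, -0.11]], 
-> [0.55   0.0204 0.2603] [-3.141  0.     1.53 ]
[[-0.58, 0.05, 0.0], [0.0, 0.0, -0.09]], [[-0.58, 0.05, 0.0], [0.0, 0.0, -0.1]], [[-0.59, 0.05, 0.0], [0.0, 0.0, -0.09]], [[-0.58, 0.04, 0.0], [0.0, 0.0, -0.1]], [[-0.59, 0.03, 0.0], [0.0, 0.0, -0.09]], 
-> [ 0.5648 -0.272   0.2603] [-3.141  0.     1.571]
```

View pics/t4c.png

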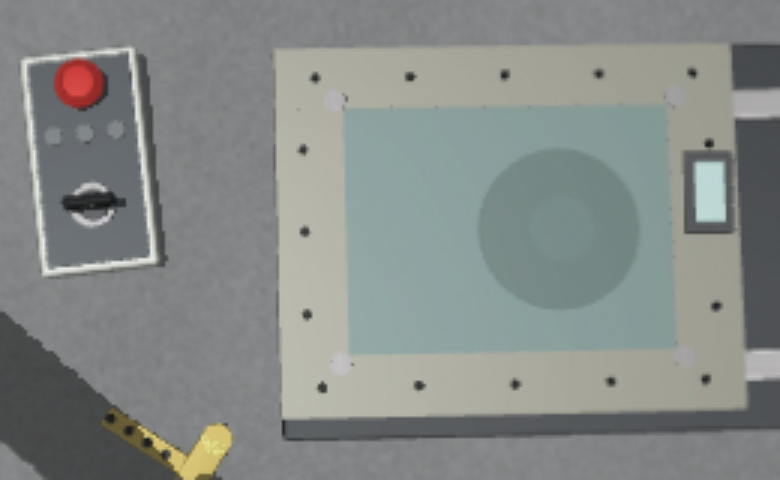

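The glass is centred at about (0.563, -0.265) with yaw about 0. The key head is at full-image pixel (270.7, 237.3), with the button on its far side. Transferring now.

Request:
apply_moves(
  series=[
    [[-0.51,0.08,-0.01],[0,0,-0.11]],
    [[-0.51,0.08,-0.01],[0,0,-0.11]],
    [[-0.5,0.07,-0.01],[0,0,-0.11]],
    [[-0.51,0.07,0],[0,0,-0.12]],
    [[-0.5,0.06,-0.01],[0,0,-0.11]],
  ],
)

```text
clock: 8.5
eef_pos: [0.5501, 0.0187, 0.2606]
tool_rot: [3.141, 0.0, 1.53]
wrist_force: [0.8, -0.3, -0.0]
finger_gap: 0.0175
grip_force: 59.0
```

Request:
apply_moves(
  series=[
    [[-0.58,0.05,0],[0,0,-0.09]],
    [[-0.58,0.05,0],[0,0,-0.1]],
    [[-0.59,0.05,0],[0,0,-0.09]],
    [[-0.58,0.04,0],[0,0,-0.1]],
    [[-0.59,0.03,0],[0,0,-0.09]],
  ],
)

```text
clock: 9.12
eef_pos: [0.5649, -0.2738, 0.2606]
tool_rot: [3.141, -0.0, 1.571]
wrist_force: [-0.2, 0.6, -0.8]
finger_gap: 0.0182
grip_force: 59.0
```

Request:
apply_moves(
  series=[
    [[0,0,0.3],[0,0,0]],
    [[0,0,0],[0,0,0]],
    [[0,0,0],[0,0,0]],
  ],
)

```text
clock: 9.5
eef_pos: [0.5656, -0.2706, 0.2313]
tool_rot: [3.14, -0.001, 1.573]
wrist_force: [0.5, 0.1, -1.2]
finger_gap: 0.0176
grip_force: 59.0
```

Run:
```python
from h import *
s,_=shot('wrist','w5'); a=cv2.imread('pics/w5.png'); _,_=shot('side','s5'); b=cv2.imread('pics/s5.png')
print(s['eef_pos'],s['tool_rot'],s['finger_gap'])
for l in('glass','stage'):
    for q in bot.pinpoint(l,'wrist')[:1]: print(l,q['p'],q['xy'],back('wrist',q['xy'],.09 if l=='glass' else 0,s)[0])
Q=back('top',[(345,196),(470.7,194.3),(347.5,299),(475,296.3)],.09)[:,:2];d=Q[1::2]-Q[::2];print('long side yaw',np.degrees(np.arctan2(d[:,0],-d[:,1])),Q.mean(0))
b=b[150:310,240:460]; cv2.imwrite('pics/c5.png',np.vstack([a[:330],cv2.resize(b,(371,270)).copy() if 0 else np.pad(cv2.resize(b,(371,270)),((0,0),(0,269),(0,0)))]))
```

```text
[ 0.5656373  -0.27055894  0.23132762] [ 3.14016770e+00 -7.84795242e-04  1.57314142e+00] 0.01760241628323097
long side yaw [-0.02212442 -0.04006726] [ 0.56299258 -0.26766866]
```

View pics/c5.png

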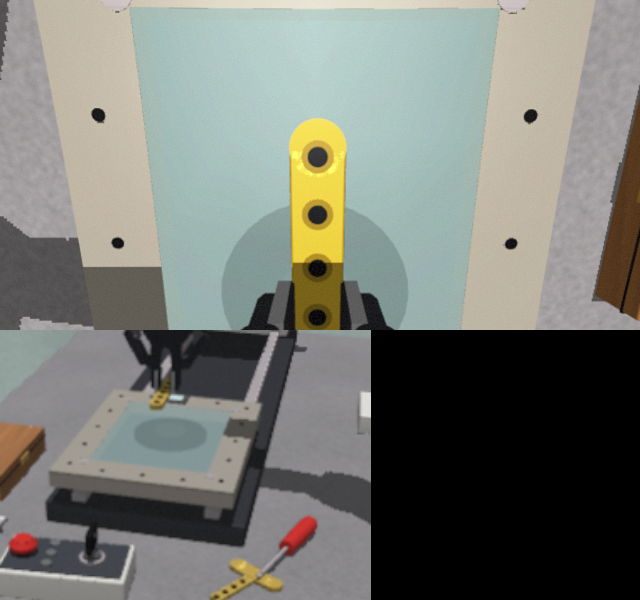

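Run:
```python
from h import *
s=bot.observe()
P=back('wrist',[(131,9),(499,9),(167,328),(461,328),(98,115),(530,116),(118,243),(511,243)],.09,s);print(P.round(4))
print(s['eef_pos'])
plan([(.564,-.272,.19,1.571,2),(.564,-.272,.169,1.571,2)])
```

```text
[[ 0.4751 -0.148   0.09  ]
 [ 0.6541 -0.1478  0.09  ]
 [ 0.4735 -0.3216  0.09  ]
 [ 0.6541 -0.3216  0.09  ]
 [ 0.4511 -0.197   0.09  ]
 [ 0.6771 -0.1973  0.09  ]
 [ 0.4513 -0.267   0.09  ]
 [ 0.6772 -0.2669  0.09  ]]
[ 0.5655813  -0.27115774  0.23171827]
[[0.0, -0.01, 0.21], [0.01, 0.0, 0.01]], [[-0.01, -0.01, 0.21], [0.01, 0.01, 0.01]], 
-> [ 0.5636 -0.2722  0.1897] [ 3.141 -0.     1.571]
[[0.0, 0.0, 0.1], [0.0, 0.0, 0.0]], [[0.0, 0.0, 0.11], [0.0, 0.0, 0.0]], 
-> [ 0.5637 -0.2722  0.1687] [ 3.141 -0.     1.571]
```

Request:
apply_moves(
  series=[
    [[-0.02,-0.01,0.25],[0,0,0.02]],
    [[-0.02,0,0.22],[0,0,0]],
    [[0,0,0.1],[0,0,0]],
    [[0,0,0.03],[0,0,0]],
    [[0,0,0],[0,0,0]],
  ],
)

```text
clock: 10.32
eef_pos: [0.5643, -0.2758, 0.1711]
tool_rot: [3.14, 0.0, 1.569]
wrist_force: [0.2, 0.3, 0.2]
finger_gap: 0.0176
grip_force: 59.0
```

Request:
apply_moves(
  series=[
    [[0,0,0.01],[0,0,0]],
    [[0,0,0.01],[0,0,0]],
    [[0,0,0],[0,0,0]],
  ],
)

```text
clock: 10.7
eef_pos: [0.5638, -0.2761, 0.1686]
tool_rot: [3.141, 0.0, 1.569]
wrist_force: [0.2, -0.1, -0.9]
finger_gap: 0.0182
grip_force: 59.0
```

Request:
apply_moves(
  series=[
    [[0.01,0,0.01],[0,0,-0.02]],
    [[0,0,0.01],[0,0,0]],
    [[0,0,0],[0,0,0]],
  ],
)

```text
clock: 11.08
eef_pos: [0.5637, -0.275, 0.1663]
tool_rot: [-3.141, -0.0, 1.571]
wrist_force: [0.7, -0.7, -0.8]
finger_gap: 0.0176
grip_force: 59.0
```

Request:
apply_moves(
  series=[
    [[0,0,0.01],[0,0,0]],
    [[0,0,0],[0,0,0]],
  ],
)

```text
clock: 11.32
eef_pos: [0.5638, -0.275, 0.1653]
tool_rot: [-3.141, -0.0, 1.571]
wrist_force: [0.2, 0.1, -1.4]
finger_gap: 0.0177
grip_force: 59.0
```

Request:
apply_moves(
  series=[
    [[0,0,0.005],[0,0,0]],
    [[0,0,0],[0,0,0]],
  ],
)

```text
clock: 11.58
eef_pos: [0.5638, -0.275, 0.1649]
tool_rot: [-3.142, -0.0, 1.571]
wrist_force: [-0.0, -0.1, -1.8]
finger_gap: 0.0179
grip_force: 59.0
```

Request:
apply_moves(
  series=[
    [[0,0,0.005],[0,0,0]],
    [[0,0,0],[0,0,0]],
  ],
)

```text
clock: 11.82
eef_pos: [0.5639, -0.275, 0.1648]
tool_rot: [3.141, 0.0, 1.571]
wrist_force: [-1.2, 0.2, 2.1]
finger_gap: 0.0177
grip_force: 59.3
```

Request:
apply_moves(
  series=[
    [[0,0,0.005],[0,0,0]],
    [[0,0,0],[0,0,0]],
  ],
)

```text
clock: 12.08
eef_pos: [0.5639, -0.275, 0.1647]
tool_rot: [3.141, 0.0, 1.571]
wrist_force: [-1.8, 0.3, 5.2]
finger_gap: 0.0176
grip_force: 59.7
```

Contact with the glass (about 6 N). Releasing, rising, and checking.

Request:
apply_moves(
  claw=0.5,
  series=[
    [[0,0,0],[0,0,0]],
    [[0,0,0],[0,0,0]],
    [[0,0,0],[0,0,0]],
    [[0,0,-0.1],[0,0,0]],
    [[0,0,-0.3],[0,0,0]],
  ],
)

```text
clock: 12.7
eef_pos: [0.563, -0.2748, 0.2032]
tool_rot: [-3.138, -0.002, 1.571]
wrist_force: [0.2, 0.6, -0.8]
finger_gap: 0.0426
grip_force: 0.0
```

Request:
apply_moves(
  series=[
    [[0,0,-0.4],[0,0,0]],
    [[0.5,0,-0.1],[0,0,-0.3]],
    [[0.55,0,0],[0,0,-0.3]],
    [[0.55,0,0],[0,0,-0.3]],
    [[0.5,0,0],[0,0,0]],
  ],
)

```text
clock: 13.32
eef_pos: [0.5556, -0.063, 0.255]
tool_rot: [3.14, -0.0, 1.65]
wrist_force: [0.2, 0.1, 0.5]
finger_gap: 0.0425
grip_force: 0.0
```

Request:
apply_moves(
  series=[
    [[0.2,0,0],[0,0,0]],
    [[0,0,0],[0,0,0]],
  ],
)

```text
clock: 13.58
eef_pos: [0.5542, -0.0443, 0.2546]
tool_rot: [3.141, 0.0, 1.652]
wrist_force: [0.3, -1.1, -0.5]
finger_gap: 0.0425
grip_force: 0.0
```

Run:
```python
from h import *
s,_=shot('wrist','w6'); a=cv2.imread('pics/w6.png'); _,_=shot('top','t6'); b=cv2.imread('pics/t6.png'); 
print(s['eef_pos'],s['tool_rot'],s['finger_gap'])
for l,z in(('key_head',.074),('console',0)):
    for q in bot.pinpoint(l,'wrist')[:2]: print(l,q['p'],q['xy'],back('wrist',q['xy'],z,s)[0])
for q in bot.trace('key_head','wrist')[:1]:
    v,u=np.nonzero(q['pixels']);P=back('wrist',np.c_[u,v],.089,s)[:,:2];print('key',q['p'],len(u),cv2.minAreaRect((P*1000).astype(np.float32)))
for q in bot.trace('plate','top')[:2]:
    v,u=np.nonzero(q['pixels']);P=back('top',np.c_[u,v],.098)[:,:2];print('plate',q['p'],len(u),cv2.minAreaRect((P*1000).astype(np.float32)))
b=cv2.resize(b[170:320,320:490],None,fx=2.8,fy=2.8); cv2.imwrite('pics/c6.png',np.hstack([cv2.resize(a,(320,240)),b[:240]]) if 0 else np.hstack([cv2.resize(a[:,120:520],(320,384)),b[:384]]))
```

```text
[ 0.55424482 -0.04425358  0.25459678] [3.14050517e+00 2.19047666e-04 1.65213766e+00] 0.04249767660286387
key_head 0.71 [385.9, 103.1] [0.58995893 0.04167488 0.074     ]
console 0.93 [370.5, 110.7] [0.59062487 0.03999258 0.        ]
console 0.53 [140.4, 146.2] [ 0.40505684 -0.00327172  0.        ]
key 0.7 1401 ((588.0213623046875, 41.0721549987793), (12.670802116394043, 37.75676727294922), 5.589741230010986)
plate 0.58 503 ((563.3314208984375, -268.48797607421875), (127.19503021240234, 19.654541015625), 89.00326538085938)
plate 0.54 1199 ((780.3403930664062, 17.931137084960938), (216.80584716796875, 66.07772827148438), 84.2552490234375)
```

View pics/c6.png

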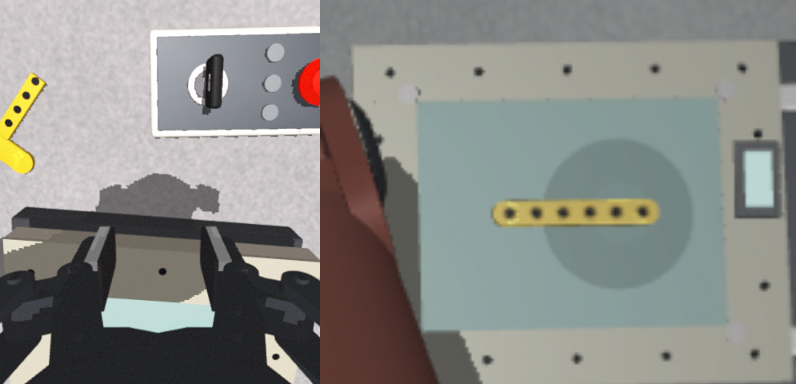

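The plate lies flat on the middle of the glass, parallel to the long sides. The key is at (0.590, 0.0415) with yaw about 5.6°.

Run:
```python
from h import *
plan([(.590,.0415,.20,1.669,3),(.590,.0415,.14,1.669,3)])
```

```text
[[0.29, 0.14, 0.18], [0.0, 0.0, -0.09]], [[0.28, 0.14, 0.18], [0.0, 0.0, -0.09]], [[0.29, 0.15, 0.18], [0.0, 0.01, -0.09]], 
-> [0.5898 0.0417 0.1996] [-3.141 -0.     1.669]
[[0.0, 0.0, 0.2], [0.0, 0.0, 0.0]], [[0.0, 0.0, 0.2], [0.0, 0.0, 0.0]], [[0.0, 0.0, 0.2], [0.0, 0.0, 0.0]], 
-> [0.5898 0.0418 0.1396] [-3.141 -0.     1.669]
```

Request:
apply_moves(
  series=[
    [[0.29,0.14,0.18],[0,0,-0.09]],
    [[0.28,0.14,0.18],[0,0,-0.09]],
    [[0.29,0.15,0.18],[0,0,-0.09]],
    [[0,0,0],[0,0,0]],
    [[0,0,0],[0,0,0]],
  ],
)

```text
clock: 14.5
eef_pos: [0.5895, 0.0424, 0.1999]
tool_rot: [-3.141, 0.001, 1.671]
wrist_force: [-0.0, -0.5, 0.8]
finger_gap: 0.0428
grip_force: 0.0
```

Run:
```python
from h import *
s,_=shot('wrist','w7'); print(s['eef_pos'],s['tool_rot'])
shot('top','t7');shot('side','s7')
for n in('wrist','side'):
  for q in bot.pinpoint('key_head',n)[:2]: print(n,q['p'],q['xy'],back(n,q['xy'],.074,s if n=='wrist' else None)[0])
a=cv2.imread('pics/w7.png');b=cv2.imread('pics/s7.png')
cv2.imwrite('pics/c7.png',np.hstack([cv2.resize(a[200:480,180:460],(400,400)),cv2.resize(b[220:340,220:340],(400,400))]))
```

```text
[0.5895428  0.04241597 0.19985284] [-3.14106569e+00  1.26743152e-03  1.67105136e+00]
wrist 0.78 [312.7, 261.9] [0.58707143 0.04038443 0.074     ]
side 0.39 [288.5, 273.9] [0.60306514 0.04481704 0.074     ]
```

View pics/c7.png

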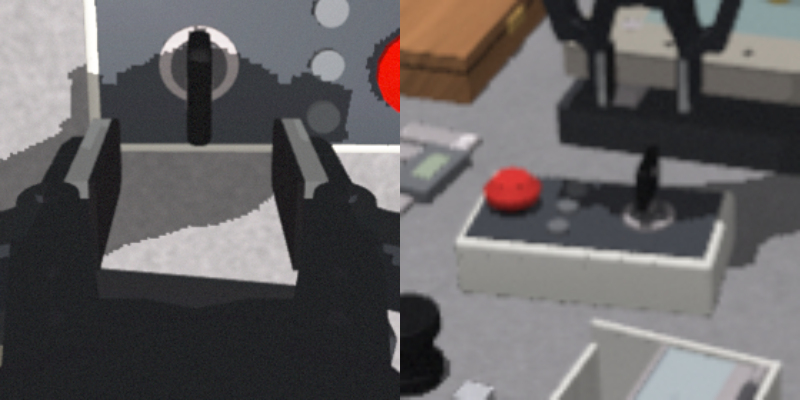

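Run:
```python
from h import *
s=bot.observe()
print(back('wrist',[(319.5,243)],.051,s),back('wrist',[(319,301),(319,225)],.089,s),s['eef_pos'])
```

```text
[[0.59071201 0.04459457 0.051     ]] [[0.59220316 0.02493132 0.089     ]
 [0.5881227  0.06537601 0.089     ]] [0.58955577 0.04271918 0.20047823]
```

Request:
apply_moves(
  series=[
    [[0.02,0.005,0.2],[0,0,0]],
    [[0,0,0.2],[0,0,0]],
    [[0,0,0.15],[0,0,0]],
    [[0,0,0.05],[0,0,0]],
    [[0,0,0],[0,0,0]],
  ],
)

```text
clock: 15.38
eef_pos: [0.5898, 0.046, 0.14]
tool_rot: [3.142, -0.0, 1.673]
wrist_force: [-1.1, -0.3, 0.6]
finger_gap: 0.0428
grip_force: 0.0
```

Request:
apply_moves(
  claw=0.0,
  series=[
    [[0,0,0],[0,0,0]],
    [[0,0,0],[0,0,0]],
    [[0,0,0],[0,0,0]],
    [[0,0,0],[0,0,0]],
  ],
)

```text
clock: 15.88
eef_pos: [0.5901, 0.0462, 0.1407]
tool_rot: [3.14, -0.0, 1.673]
wrist_force: [-0.2, -0.7, 4.4]
finger_gap: 0.0077
grip_force: 60.3
```

Request:
apply_moves(
  series=[
    [[0,0,0],[0,0,0.8]],
    [[0,0,0],[0,0,1]],
    [[0,0,0],[0,0,1]],
    [[0,0,0],[0,0,1]],
    [[0,0,0],[0,0,1]],
  ],
)

```text
clock: 16.5
eef_pos: [0.5918, 0.046, 0.1408]
tool_rot: [3.136, -0.002, 1.252]
wrist_force: [3.2, -0.0, 0.9]
finger_gap: 0.0076
grip_force: 60.0
```

Request:
apply_moves(
  series=[
    [[0,0,0],[0,0,1]],
    [[0,0,0],[0,0,1]],
    [[0,0,0],[0,0,1]],
    [[0,0,0],[0,0,1]],
    [[0,0,0],[0,0,1]],
  ],
)

```text
clock: 17.12
eef_pos: [0.5933, 0.045, 0.1408]
tool_rot: [3.134, -0.006, 0.815]
wrist_force: [6.8, -1.7, -0.7]
finger_gap: 0.0079
grip_force: 59.7
```

```bash
python3 -c "
from h import *
s=bot.observe();print(s['tool_rot'],s['torque'],s['wrist_force'],s['eef_pos'],s['joints'].round(2))"
```

```text
[ 3.13437989 -0.0058866   0.81485321] [-0.45050427 -1.18855799  0.06869731] [ 6.77069726 -1.73657496 -0.74717143] [0.5933009  0.04501342 0.14081511] [-0.01  0.73 -0.16  1.75  0.18  0.66 -1.03]
```

Request:
apply_moves(
  series=[
    [[0,0,0],[0,0,1]],
    [[0,0,0],[0,0,1]],
    [[0,0,0],[0,0,0.4]],
    [[0,0,0],[0,0,0]],
  ],
)

```text
clock: 17.62
eef_pos: [0.5938, 0.0444, 0.1408]
tool_rot: [3.134, -0.008, 0.608]
wrist_force: [7.1, -3.2, -1.3]
finger_gap: 0.0076
grip_force: 59.7
```

```bash
python3 -c "
from h import *
s=bot.observe();print(s['tool_rot'],s['torque'],s['wrist_force'],s['eef_pos'])"
```

```text
[ 3.13396343 -0.00763587  0.60823719] [-0.57756582 -1.28643055  0.2012961 ] [ 7.13516258 -3.15778038 -1.33125334] [0.59383883 0.04435272 0.140824  ]
```

Request:
apply_moves(
  series=[
    [[0,0,0],[0,0,0.6]],
    [[0,0,0],[0,0,0]],
    [[0,0,0],[0,0,0]],
  ],
)

```text
clock: 18.0
eef_pos: [0.5939, 0.0443, 0.1409]
tool_rot: [3.133, -0.008, 0.56]
wrist_force: [7.4, -3.1, -2.1]
finger_gap: 0.0078
grip_force: 62.1
```

```bash
python3 -c "
from h import *
s=bot.observe();print(s['tool_rot'],s['torque'],s['wrist_force'],s['eef_pos'])"
```

```text
[ 3.13332071 -0.00790009  0.56025672] [-0.6281122  -1.32464649  0.84826757] [ 7.43911259 -3.11173824 -2.11821903] [0.59393204 0.04429293 0.14086015]
```

Request:
apply_moves(
  series=[
    [[0,0,0],[0,0,0]],
    [[0,0,0],[0,0,0]],
    [[0,0,0],[0,0,0]],
    [[0,0,0],[0,0,0]],
  ],
)

```text
clock: 18.5
eef_pos: [0.5939, 0.0443, 0.1408]
tool_rot: [3.133, -0.008, 0.56]
wrist_force: [7.6, -3.1, -2.0]
finger_gap: 0.0078
grip_force: 62.0
```

Request:
apply_moves(
  claw=1.0,
  series=[
    [[0,0,0],[0,0,0]],
    [[0,0,0],[0,0,0]],
    [[0,0,0],[0,0,0]],
    [[0,0,0],[0,0,0]],
    [[0,0,-0.2],[0,0,0]],
  ],
)

```text
clock: 19.12
eef_pos: [0.5878, 0.0459, 0.1584]
tool_rot: [-3.139, 0.006, 0.556]
wrist_force: [-0.3, -0.8, 0.4]
finger_gap: 0.0854
grip_force: 0.0
```

Request:
apply_moves(
  series=[
    [[0,0,-0.4],[0,0,0]],
    [[0,0,-0.5],[0,0,0]],
    [[-0.5,0,-0.2],[0,0,0]],
    [[0,0,0],[0,0,0]],
    [[0,0,0],[0,0,0]],
  ],
)

```text
clock: 19.75
eef_pos: [0.5469, 0.0198, 0.2698]
tool_rot: [-3.141, 0.0, 0.556]
wrist_force: [0.3, 0.8, -0.3]
finger_gap: 0.0853
grip_force: 0.0
```

Run:
```python
from h import *
s,_=shot('wrist','w8'); shot('side','s8'); shot('top','t8'); print(s['clock'],s['eef_pos'],s['wrist_force'])
for n in('wrist','top','side'):
  for q in bot.trace('key_head',n)[:1]:
    v,u=np.nonzero(q['pixels']);P=back(n,np.c_[u,v],.089,s if n=='wrist' else None)[:,:2];print(n,'key',q['p'],len(u),cv2.minAreaRect((P*1000).astype(np.float32)))
a=cv2.imread('pics/w8.png');b=cv2.imread('pics/s8.png')
cv2.imwrite('pics/c8.png',np.hstack([cv2.resize(a,(400,300)),cv2.resize(b[150:360,180:460],(400,300))]))
```

```text
19.75 [0.54689148 0.01981758 0.26978946] [ 0.26596116  0.75801206 -0.28835826]
wrist key 0.75 875 ((591.37353515625, 42.02434539794922), (9.971423149108887, 36.89482116699219), 5.570208549499512)
top key 0.18 330 ((686.8966674804688, 171.37277221679688), (50.97980880737305, 37.380455017089844), 44.224422454833984)
side key 0.54 121 ((585.1218872070312, 64.32073974609375), (14.678685188293457, 71.09712982177734), 17.25775909423828)
```

View pics/c8.png

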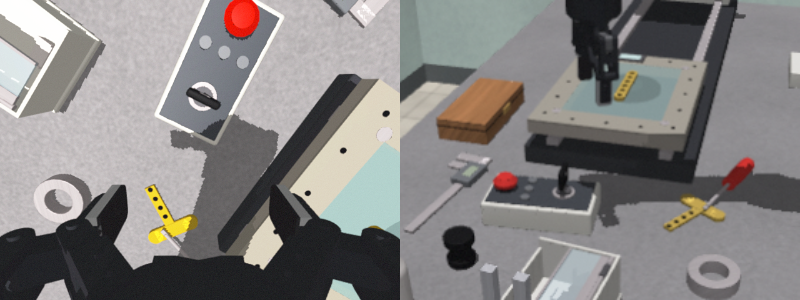

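The key has sprung back to its rest angle (5.6°), the plate is still on the glass, the other loose things in view haven't moved, and the robot is clear of everything. Handing in.

```bash
python3 -c "
from bench import bot
print(bot.finish_job())"
```

```text
the job is handed in; nothing more can be done
None
```

I took the plate out of the bay and released it flat on the middle of the stage's glass, parallel to the long sides. Then I held the key at its clockwise stop for over half a second, it sprang back, and I handed the job in at about 20 s; no verdict was returned.

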